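# Load the stone tumbler from the hanging cup

### The job

The green cup full of pebbles hangs by its clip on the hook stand: lift it up and off, keeping it level, and pour all seven pebbles into the open bowl of the blue tumbler. Then stand the empty cup upright in the middle of the cork mat and let go. Leave the other tools, the lid and the jar where they are.

Things in the scene. Friction and masses are not known exactly. Their poses are not given: they have to be found in the camera images.
- cup: green metal cup with seven pebbles, 68 mm across at the foot, 108 mm at the rim, 76 mm tall, wall 4 mm, floor 5 mm, 0.15 kg empty, 0.29 kg full. Origin: centre of its underside; z up out of the mouth. Its handle sticks out along -x, its hanging clip is on the +y side. At the start it hangs with its foot about 73 mm above the table, leaning up to 2 degrees
- cup_grip (a point): middle of the cup's flat wooden handle, at x = -102, y = 0, z = 58 mm in the cup's frame; axes as the cup's. The handle runs level along the cup's x from x = -52 to -144 mm, is 12 mm thick (along y) and 26 mm high
- cup_clip (a point): middle of the top of the cup's steel clip, at y = 66, z = 110 mm in the cup's frame. The clip is 26 mm wide along x: a back plate at y = 56 to 60 mm, z = 12 to 110 mm, folded over at the top (z = 106 to 110 mm) into a lip at y = 71 to 75 mm reaching down to z = 86 mm. It hangs over the stand's board; raise the cup at least 25 mm straight up to free it
- stand: fixed hook stand: steel foot plate 110 x 140 x 8 mm and a post carrying an upright wooden board, 60 mm wide (x), 8 mm thick (y = 63 to 71 mm), top edge at z = 181 mm, over which the cup's clip hangs. Origin: on the table, under the hanging cup (within 8 mm along x); at the start the cup's axes are parallel to the stand's
- tumbler: fixed vibratory tumbler: yellow round base 160 mm across and an open round blue bowl on it, 150 mm across outside at the rim, 138 mm inside, rim 130 mm above the table, bowl floor 61 mm above the table. Origin: on the table on its axis, z up
- bowl_mouth (a point): centre of the bowl's mouth, at rim height (130 mm above the table)
- mat: round cork mat fixed on the table, 160 mm across, 4 mm thick; origin: centre of its underside, on the table
- pebble0: stone pebble, 28 mm long and 22 mm across, 20 g; origin at its centre
- pebble1: stone pebble, 28 mm long and 22 mm across, 20 g; origin at its centre
- pebble2: stone pebble, 28 mm long and 22 mm across, 20 g; origin at its centre
- pebble3: stone pebble, 28 mm long and 22 mm across, 20 g; origin at its centre
- pebble4: stone pebble, 28 mm long and 22 mm across, 20 g; origin at its centre
- pebble5: stone pebble, 28 mm long and 22 mm across, 20 g; origin at its centre
- pebble6: stone pebble, 28 mm long and 22 mm across, 20 g; origin at its centre
- chisel: stone chisel lying flat between the work places, 195 mm long along its x, wooden handle at -x; origin under its middle; loose, not part of the job
- rasp: rasp lying flat between the work places, 205 mm long along its x, dark wooden handle at -x; origin under its middle; loose, not part of the job
- mallet: wooden carving mallet standing on its head, handle up, 200 mm tall, 84 mm wide; origin under its centre; loose, not part of the job
- brush: dusting brush lying on the table, long axis along its x; loose, not part of the job
- lid: the tumbler's blue lid, set aside on the table, 156 mm across, 45 mm high with its knob; loose, not part of the job
- polish: jar with orange cap, 60 mm across, 120 mm tall; origin under its centre; loose, not part of the job

How it is judged (in metres and radians):
On the way, in this order (a step that is already met when the one before it is completed fails the run):
1. the full cup is lifted clear of the hook and held roughly level (within 30 degrees) (z of cup in the frame of stand above 0.098 m and angle between cup's own z axis and vertical below 0.52 rad and distance between each of pebble0, pebble1, pebble2, pebble3, pebble4, pebble5, pebble6 and cup below 0.095 m), for 0.1 s.
2. the cup is tipped more than 45 degrees beside or over the tumbler's bowl (angle between cup's own z axis and vertical above 0.8 rad and horizontal distance between cup and bowl_mouth below 0.22 m), for 0.1 s.
3. all seven pebbles are in the bowl (horizontal distance between each of pebble0, pebble1, pebble2, pebble3, pebble4, pebble5, pebble6 and bowl_mouth below 0.066 m and z of pebble0 in the frame of tumbler between 0.05 and 0.125 m and z of pebble1 in the frame of tumbler between 0.05 and 0.125 m and z of pebble2 in the frame of tumbler between 0.05 and 0.125 m and z of pebble3 in the frame of tumbler between 0.05 and 0.125 m and z of pebble4 in the frame of tumbler between 0.05 and 0.125 m and z of pebble5 in the frame of tumbler between 0.05 and 0.125 m and z of pebble6 in the frame of tumbler between 0.05 and 0.125 m), for 0.2 s.
At the end, for the whole second after the job is handed in: All seven pebbles lie inside the tumbler's bowl, below its rim; the cup stands released and at rest on the cork mat, its centre within 50 mm of the mat's, upright within about 6 degrees (all of step 3 and horizontal distance between cup and mat below 0.05 m and z of cup in the frame of mat between 0 and 0.012 m and angle between cup's own z axis and vertical below 0.1 rad and linear speed of cup below 0.03 m/s and contact force between cup and the fingers below 0.05 N); the robot touches nothing.
It fails at once if a bystander (chisel, rasp, mallet, brush, lid or jar) is pushed more than 30 mm away (distance of any of chisel, rasp, mallet, brush, lid, polish from where it was at the start of the episode above 0.03 m).
It also fails if it takes over 58 s, if anything falls off the work surface, if the arm or the gripper's body presses on something with over 40 N, if the wrist force passes 120 N, or if a joint passes its speed limit or range.

### The arm

A 6-joint arm with a two-finger parallel gripper is mounted at the origin on the work surface. World frame = base frame: x ahead of the robot, y to its left, z up, the work surface at z = 0. Lengths are in mm, angles in rad, forces in N, time in s.
With the tool pointing down it reaches from about 350 to 725 mm from the base axis. Payload 6 kg.
Tool frame: the origin (TCP) lies midway between the tips of the shut fingers; the grasp point (between the pads) lies 19 mm behind it; z points along the fingers, x is the direction in which the jaws open and shut, and the axes are right-handed (so a half turn about z gives the same grasp; the last joint's range is limited). The gripper opens to 85 mm and grips with 20 to 120 N. Pads are 22 mm wide; open, the fingers measure 114 mm over their backs; the gripper's body (76 mm by 85 mm) begins 54 mm behind the grasp point. The pads swing forward as they close: fully open they stand 13 mm farther back than shut.
Start: joints at [-0.847, 0.04, 0.085, 0, -1.615, -0.334], TCP at [228.009, -554.964, 231.261] pointing down, gripper open.
Joint ranges: [-2.56, 2.56], [-1.29, 2.01], [-1.08, 1.49], [-3.29, 1.98], [-2.81, -0.18], [-2.99, 2.99]. Speed limits (rad/s): [2.57, 2.57, 3.01, 3.14, 3.14, 3.14].

### API

Orientations are given as [roll, pitch, yaw] about the fixed x, y, z axes, in that order (R = Rz(yaw) Ry(pitch) Rx(roll)).
In Python, from plant import goto, line_to, movej, gripper_open, grasp, hold, ik, snapshot, PlanningError, hand_in, get_time_s, get_qpos, get_dq, get_joint_torque, get_position, get_orientation, get_contact_force, get_moment, get_opening gives the robot as it stands. The module is installed in compiled form; this text tells all that it offers. Calls block until the motion is done:
- goto(position, orientation): joint-space move of the TCP to a pose.
- line_to(position, rotation=None, v=150): straight line of the TCP; rotation=None keeps the orientation; v is the mean speed in mm/s.
- movej(angles): joint-space move.
- gripper_open() and grasp(): open the fingers fully, or close them until they stop; the grip force is fixed at half the most.
- hold(seconds).
- ik(position, orientation): joint angles nearest the present ones, or None.
- snapshot(name): name is "scene" or "top" or "wrist"; returns a dict with "img" (384x512x3 uint8, red, green, blue), "camera_matrix" (3x3 intrinsics, pixels), "origin" and "rotation" of the camera in the world. Camera axes: x right, y up, looking along -z (the intrinsics and any distortion apply to the point x, -y, -z); pixel columns grow to the right and rows downward; lengths in mm; the calibration is good to about 2 mm. A picture is of the moment at which its call begins. There is no depth.
A pose or a line that the arm cannot do raises PlanningError and nothing moves.
- hand_in(): hands the job in, once; it reports no verdict.
Readings, each from a call of its own:
- get_time_s(): time.
- get_qpos(): joint angles.
- get_dq(): joint speeds.
- get_joint_torque(): joint torques, N m.
- get_position(): TCP position.
- get_orientation(): TCP orientation.
- get_contact_force(): force on the tool from outside, world axes, zero at the start.
- get_moment(): the same for the moment, N m.
- get_opening(): finger opening in mm.
Only numpy, scipy, OpenCV 4.12 (cv2) and the standard library are available. Lean on these libraries where they do the work, as an engineer would, in place of code of your own. Each camera call takes 0.05 s, during which the arm holds its last target.

## Working session

There is one attempt and no reset: what is moved stays moved. The work goes in short steps, each a Python script; the robot and the scene stay as the last script left them, time stands still between calls to the robot, and variables do not carry over. Pictures are saved under pics/ and viewed, and the job is handed in when it is done.

```bash
mkdir -p pics; ls; python3 - <<'E'
from plant import *
import cv2,numpy as np,pickle
for n in ("scene","top","wrist"):
    s=snapshot(n); pickle.dump(s,open(f"{n}0.pkl","wb"))
    cv2.imwrite(f"pics/{n}0.png",s["img"][:,:,::-1])
    print(n,s["camera_matrix"].tolist(),s["origin"],np.round(s["rotation"],4).tolist(),[k for k in s])
print(get_time_s())
E
```

```text
pics
scene [[349.29094419527274, 0.0, 258.69311064917173], [0.0, 349.29094419527274, 192.41802133472046], [0.0, 0.0, 1.0]] [1121.71367247 -633.82145367  788.50610688] [0.8928, -0.0191, 0.7055] ['img', 'camera_matrix', 'origin', 'rotation']
top [[435.1291056535344, 0.0, 254.45460708108817], [0.0, 435.1291056535344, 188.50082495785543], [0.0, 0.0, 1.0]] [ 314.65345177   24.28476009 1392.07387064] [0.1994, -0.0041, -1.5787] ['img', 'camera_matrix', 'origin', 'rotation']
wrist [[268.5394814271973, 0.0, 253.54843353058973], [0.0, 268.5394814271973, 195.16609184145776], [0.0, 0.0, 1.0]] [ 149.86263154 -586.03558685  372.78762422] [-0.3314, -0.0016, 1.9615] ['img', 'camera_matrix', 'origin', 'rotation']
0.15
```

View pics/scene0.png

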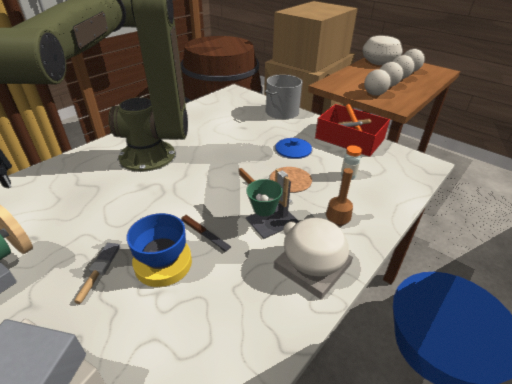

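View pics/top0.png

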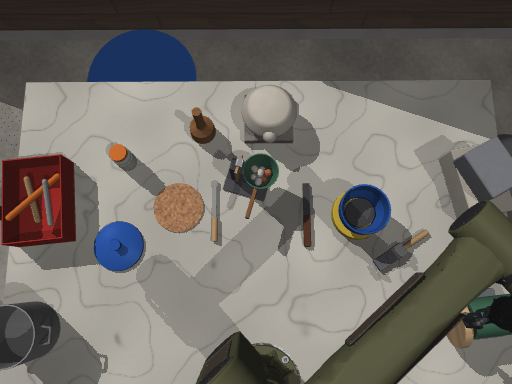

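View pics/wrist0.png

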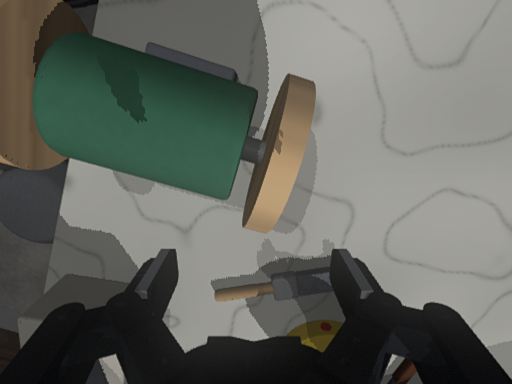

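```bash
cat > h.py <<'E'
import numpy as np,pickle,cv2
from scipy.spatial.transform import Rotation as R
def ray(s,u,v):
    K=s["camera_matrix"];p=np.linalg.inv(K)@[u,v,1.];d=R.from_euler('xyz',s["rotation"]).as_matrix()@[p[0],-p[1],-p[2]]
    return np.array(s["origin"]),d
def atz(s,u,v,z):
    o,d=ray(s,u,v);return o+d*(z-o[2])/d[2]
def proj(s,P):
    c=R.from_euler('xyz',s["rotation"]).as_matrix().T@(np.array(P,float)-s["origin"])
    q=s["camera_matrix"]@[c[0],-c[1],-c[2]];return q[:2]/q[2]
def crop(s,name,u0,v0,u1,v1,k):
    cv2.imwrite(f"pics/{name}.png",cv2.resize(s["img"][v0:v1,u0:u1,::-1],None,fx=k,fy=k,interpolation=cv2.INTER_CUBIC))
E
python3 - <<'E'
from h import *
t=pickle.load(open("top0.pkl","rb"));s=pickle.load(open("scene0.pkl","rb"))
crop(t,"c1",210,140,310,230,8)
crop(s,"c2",225,155,325,240,8)
crop(t,"c3",300,160,440,280,5)
crop(t,"c4",90,130,230,280,4)
E
```

```text
(no output)
```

View pics/c1.png

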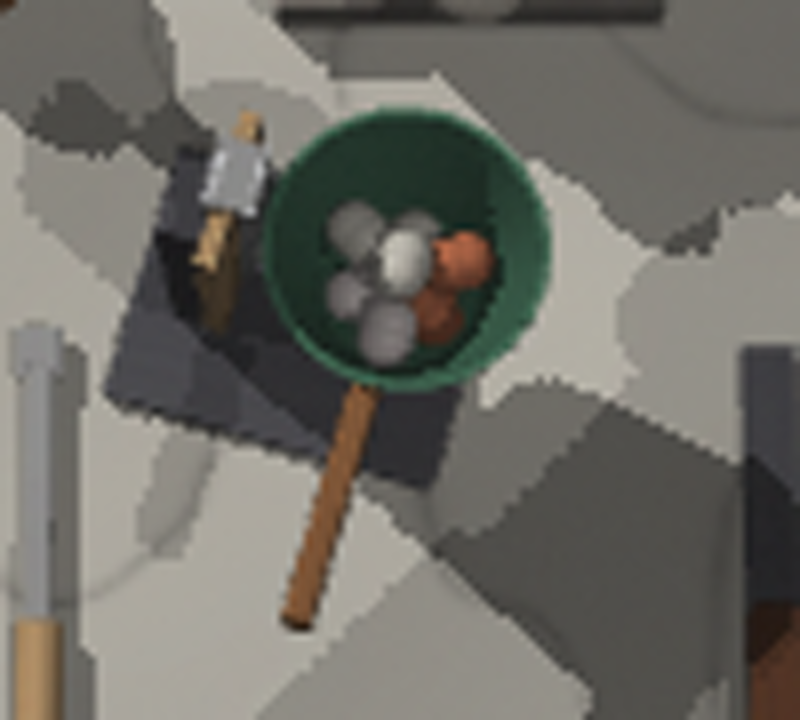

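View pics/c2.png

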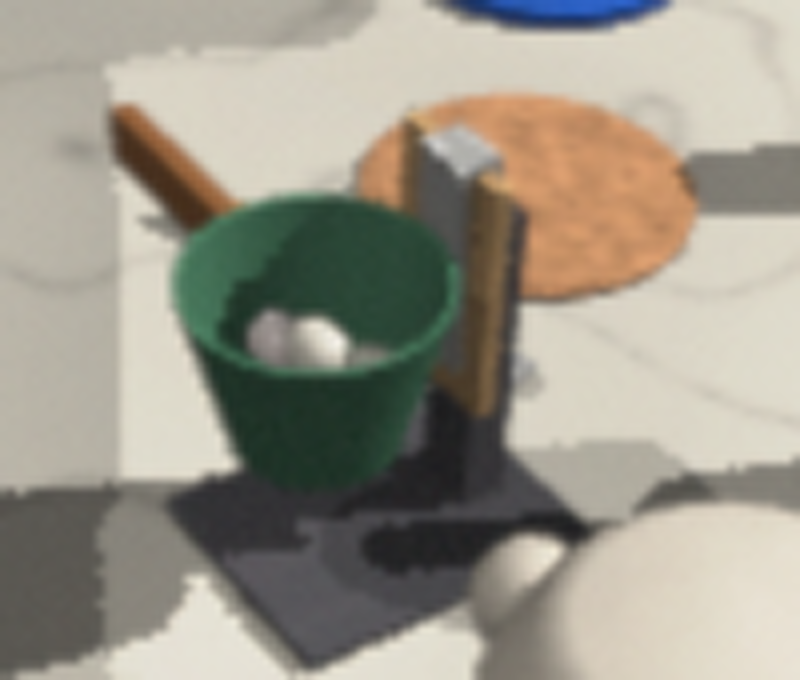

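View pics/c3.png

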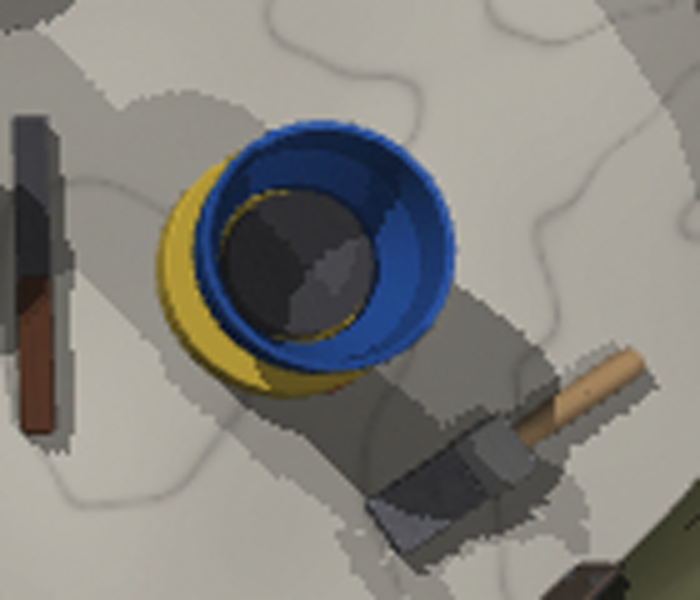

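View pics/c4.png

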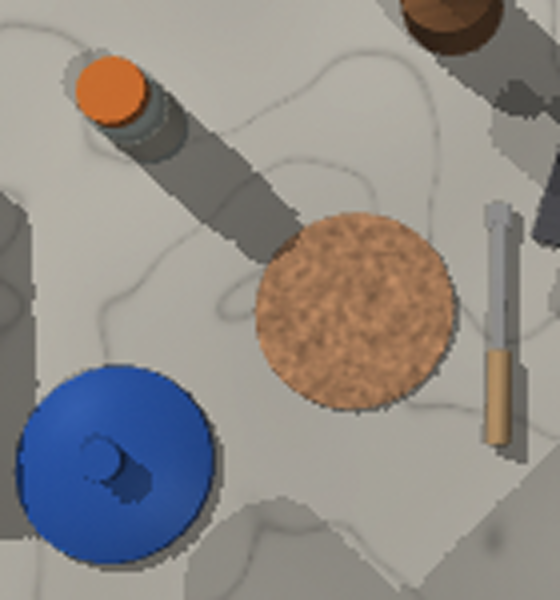

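```bash
python3 - <<'E'
from h import *
t=pickle.load(open("top0.pkl","rb"));s=pickle.load(open("scene0.pkl","rb"))
def c(u0,v0,k,a,b,z,S=t): return np.round(atz(S,u0+(a+.5)/k-.5,v0+(b+.5)/k-.5,z),1)
print("rim",c(210,140,8,408.5,250,149),"dia",np.linalg.norm(c(210,140,8,265,250,149)-c(210,140,8,552,250,149)))
a=c(210,140,8,365,390,144);b=c(210,140,8,298,615,144);print("handle",a,b,np.linalg.norm(a-b),np.degrees(np.arctan2(*(a-b)[1::-1])))
print("clip",c(210,140,8,238,180,183))
print("clip scene",c(225,155,8,462,148,183,s))
print("handle end scene",c(225,155,8,125,110,144,s))
# scene rim ellipse: left 172 right 462, top 195 bottom 375
print("rim scene",c(225,155,8,317,284,149,s))
# stand foot corners z=8 (top img): left (105,395), bottom right (432,487), top-left (185,150)
p=[c(210,140,8,*q,8) for q in ((105,395),(432,487),(185,150))];print("foot",p,[np.linalg.norm(p[0]-p[1]),np.linalg.norm(p[0]-p[2])],np.degrees(np.arctan2(*(p[2]-p[0])[1::-1])))
print("foot scene",c(225,155,8,315,668,8,s),c(225,155,8,170,500,8,s))
print("bowl",c(300,160,5,326,247,130),"d",np.linalg.norm(c(300,160,5,196,247,130)-c(300,160,5,456,247,130)))
print("base",c(300,160,5,196,247,130))
print("mat",c(90,130,4,355.5,311,4),"d",np.linalg.norm(c(90,130,4,255,311,4)-c(90,130,4,456,311,4)))
for n,q,z in (("rasp",(307,184),5),("rasp2",(307,245),5),("brush",(400,245),10),("mallet",(198,112),190),("polish",(119,152),120),("chisel",(216,183),5),("chiselend",(214,240),10),("lid",(119,245),20),("vase",(270,110),100)):
  print(n,np.round(atz(t,*q,z),0))
E
```

```text
rim [618.7  -1.4 149. ] dia 105.50232224932303
handle [567.4  15.  144. ] [484.7  39.9 144. ] 86.36723915930159 -16.756431973194914
clip [636.7  60.2 183. ]
clip scene [635.8  62.9 183. ]
handle end scene [487.7  37.9 144. ]
rim scene [620.9  -2.  149. ]
foot [array([593.6, 119.4,   8. ]), array([554.8, -12.7,   8. ]), array([696.2,  87.2,   8. ])] [np.float64(137.68024549658531), np.float64(107.53418061249178)] -17.423951770591607
foot scene [661.2 -45.4   8. ] [556.5 -12.2   8. ]
bowl [ 506.  -306.2  130. ] d 152.70396196562814
base [ 506.6 -229.9  130. ]
mat [534.8 261.7   4. ] d 161.9044471285455
rasp [ 609. -155.    5.]
rasp2 [ 411. -149.    5.]
brush [ 408. -442.   10.]
mallet [787. 181. 190.]
polish [687. 427. 120.]
chisel [614. 142.   5.]
chiselend [429. 146.  10.]
lid [414. 442.  20.]
vase [827. -34. 100.]
```

```bash
cat >> h.py <<'E'
def toolR(yaw,alpha,roll=0.,flip=False):
    """tool gripping a handle; cup yaw; alpha=tool tilt below horizontal; cup rolled about own x by roll"""
    C=R.from_euler('z',yaw)*R.from_euler('x',roll)
    z=np.array([np.cos(alpha),0,-np.sin(alpha)]);x=np.array([0,1.,0])*(-1 if flip else 1);y=np.cross(z,x)
    return C*R.from_matrix(np.stack([x,y,z],1))
def tcp(cup,yaw,alpha,roll=0.,gx=-102,flip=False):
    """cup: cup origin position. returns tcp position, rpy"""
    C=R.from_euler('z',yaw)*R.from_euler('x',roll)
    T=toolR(yaw,alpha,roll,flip)
    return np.array(cup)+C.apply([gx,0,58.])+T.apply([0,0,19.]),T.as_euler('xyz')
def cup_from_axis(p,yaw,roll):
    """p: point on the handle axis at cup x=0 (i.e. cup point (0,0,58))"""
    C=R.from_euler('z',yaw)*R.from_euler('x',roll)
    return np.array(p)-C.apply([0,0,58.])
E
python3 - <<'E'
from h import *
from plant import *
d=np.radians
for fl in (False,True):
 for al in (0,15,25,35,45,60,90):
  o=[]
  q=ik(*[list(x) for x in tcp([619.5,-1.7,73],d(-17),d(al),flip=fl)]);o.append(q)
  for yaw in (-31,-10,10):
   for r in (0,120):
    o.append(ik(*[list(x) for x in tcp(cup_from_axis([506,-290,215],d(yaw),d(r)),d(yaw),d(al),d(r),flip=fl)]))
  o.append(ik(*[list(x) for x in tcp([535,262,6],d(26),d(al),flip=fl)]))
  print(fl,al)
  for q in o: print('   ',None if q is None else np.round(q,2))
E
```

```text
False 0
    None
    None
    None
    [-1.17 -0.98 -0.92 -1.53 -1.   -0.07]
    [-1.17 -0.98 -0.92 -1.53 -1.   -2.17]
    [-1.35 -0.29 -0.53 -1.58 -1.53  0.24]
    [-1.35 -0.29 -0.53 -1.58 -1.53 -1.85]
    None
False 15
    None
    None
    None
    None
    [-1.4  -0.46 -0.74 -1.73 -1.5  -1.78]
    [-1.18 -0.44 -0.49 -1.31 -1.35 -0.01]
    [-1.36  0.01 -0.36 -1.63 -1.79 -1.73]
    None
False 25
    None
    None
    [-1.32 -0.94 -1.04 -1.84 -1.2  -1.85]
    None
    [-1.4  -0.19 -0.61 -1.75 -1.7  -1.65]
    [-1.02 -0.5  -0.46 -1.09 -1.25 -0.2 ]
    [-1.33  0.18 -0.24 -1.65 -1.94 -1.69]
    None
False 35
    None
    None
    [-1.41 -0.46 -0.87 -1.9  -1.54 -1.57]
    [-0.18 -1.15 -0.99 -0.01 -0.77 -1.56]
    [-1.37  0.02 -0.48 -1.75 -1.86 -1.57]
    [-0.85 -0.54 -0.44 -0.85 -1.19 -0.42]
    [-1.29  0.32 -0.12 -1.67 -2.08 -1.66]
    None
False 45
    None
    None
    [-1.39 -0.16 -0.71 -1.89 -1.75 -1.43]
    [-0.18 -0.98 -0.85 -0.01 -0.91 -1.56]
    [-1.33  0.19 -0.35 -1.75 -2.   -1.52]
    [-0.68 -0.54 -0.43 -0.61 -1.18 -0.63]
    [-1.24  0.45 -0.   -1.7  -2.22 -1.66]
    None
Fal
[... 1700 characters left out ...]
49]
    None
True 60
    [ 0.68 -0.59 -0.89  0.51 -1.02  0.38]
    [ 0.12 -0.82 -0.81  0.34 -1.18  0.84]
    [-1.31  0.14 -0.49 -1.85 -1.97  1.82]
    [-0.18 -0.73 -0.64 -0.   -1.13  1.58]
    [-1.25  0.39 -0.15 -1.76 -2.19  1.66]
    [-0.48 -0.48 -0.38 -0.33 -1.25  2.26]
    [-1.17  0.61  0.17 -1.76 -2.41  1.46]
    [ 1.04 -0.75 -1.06  0.38 -0.85  0.79]
True 90
    [ 0.44 -0.15 -0.31  0.   -1.41  0.83]
    [-0.1  -0.28 -0.27  0.   -1.58  1.13]
    [-1.13  0.49 -0.08 -1.8  -2.31  1.88]
    [-0.18 -0.26 -0.26  0.   -1.58  1.57]
    [-1.07  0.67  0.2  -1.83 -2.55  1.64]
    [-0.25 -0.21 -0.21  0.   -1.57  2.  ]
    [-1.03  0.83  0.44 -2.03 -2.79  1.27]
    [ 0.87 -0.19 -0.48  0.   -1.29  1.16]
```

```bash
python3 - <<'E'
from h import *
from plant import *
d=np.radians
lo=np.array([-2.56,-1.29,-1.08,-3.29,-2.81,-2.99]);hi=np.array([2.56,2.01,1.49,1.98,-.18,2.99])
for fl in (False,True):
 for al in (50,60,70,80,90):
  for yaw in range(-60,61,10):
   for sg in (1,-1):
    qs=[]
    pd=np.array([np.sin(d(yaw)),-np.cos(d(yaw)),0])*sg # pour dir
    for r in range(0,136,15):
     q=ik(*[list(x) for x in tcp(cup_from_axis(np.array([506,-306,225])-12*pd,d(yaw),sg*d(r)),d(yaw),d(al),sg*d(r),flip=fl)])
     if q is None: break
     qs.append(q)
    if len(qs)<10: continue
    qs=np.array(qs);st=np.abs(np.diff(qs,axis=0)).max();m=np.minimum(qs-lo,hi-qs).min()
    if st<1: print(fl,al,yaw,sg,"step %.2f margin %.2f"%(st,m),np.round(qs[0],2),np.round(qs[-1],2))
E
```

```text
False 50 -50 -1 step 0.24 margin 0.03 [ 0.28 -0.84 -0.96  0.68 -1.21 -2.89] [ 0.04  0.29 -1.05  1.68 -2.14 -2.29]
False 50 -40 1 step 0.66 margin 0.10 [ 0.25 -0.91 -0.98  0.61 -1.13 -2.68] [-1.35 -0.03 -0.81 -2.13 -1.82 -1.37]
False 50 -30 1 step 0.51 margin 0.12 [ 0.15 -0.98 -0.96  0.48 -1.06 -2.37] [-1.36  0.09 -0.66 -2.03 -1.93 -1.47]
False 50 -20 1 step 0.46 margin 0.19 [ 0.01 -0.97 -0.89  0.27 -1.   -2.  ] [-1.35  0.21 -0.51 -1.96 -2.02 -1.56]
False 50 -10 1 step 0.43 margin 0.33 [-0.2  -0.87 -0.75 -0.02 -0.99 -1.55] [-1.33  0.32 -0.35 -1.91 -2.12 -1.65]
False 50 0 1 step 0.31 margin 0.52 [-0.43 -0.7  -0.56 -0.31 -1.07 -1.08] [-1.3   0.42 -0.19 -1.88 -2.21 -1.76]
False 50 10 1 step 0.23 margin 0.50 [-0.62 -0.52 -0.39 -0.51 -1.21 -0.72] [-1.26  0.53 -0.04 -1.87 -2.31 -1.87]
False 50 20 1 step 0.22 margin 0.41 [-0.73 -0.35 -0.24 -0.62 -1.35 -0.45] [-1.23  0.63  0.12 -1.89 -2.4  -1.99]
False 50 30 1 step 0.26 margin 0.30 [-0.79 -0.2  -0.1  -0.67 -1.48 -0.26] [-1.19  0.72  0.27 -1.93 -2.5  -2.14]
False 50 30 -1 step 0.73 margin 0.04 [-0.81 -0.13 -0.04 -0.68 -1.49 -0.24] [-1.45  0.14
[... 13965 characters left out ...]
.44  0.31]
True 90 -20 1 step 0.26 margin 0.28 [-0.15 -0.26 -0.24  0.   -1.59  1.37] [-1.11  0.67  0.01 -2.04 -2.53  1.65]
True 90 -20 -1 step 0.25 margin 0.20 [-0.2  -0.25 -0.23  0.   -1.59  1.42] [-0.11  0.52 -0.87  1.51 -2.38  0.25]
True 90 -10 1 step 0.26 margin 0.18 [-0.19 -0.25 -0.23  0.   -1.59  1.58] [-1.1   0.73  0.11 -2.1  -2.63  1.47]
True 90 -10 -1 step 0.26 margin 0.07 [-0.24 -0.22 -0.21  0.   -1.59  1.63] [-0.26  0.46 -0.96  1.79 -2.33  0.2 ]
True 90 0 1 step 0.27 margin 0.08 [-0.22 -0.23 -0.21  0.   -1.59  1.8 ] [-1.09  0.79  0.2  -2.19 -2.73  1.26]<sys>:0: UserWarning: Gimbal lock detected. Setting third angle to zero since it is not possible to uniquely determine all angles.
```

```bash
python3 - 2>/dev/null <<'E'
from h import *
from plant import *
from scipy.optimize import minimize_scalar
d=np.radians
W=np.array([400.,-300,400])
def f(D):
    qs=[]
    for a,r in ((60,10),(80,0),(70,40)):
        T=toolR(d(-20),d(a),d(r),True); q=ik(list(W+D*T.apply([0,0,1.])),list(T.as_euler('xyz')))
        if q is None: return 9
        qs.append(q[:3])
    return np.ptp(qs,axis=0).sum()
for D in range(140,360,20): print(D,round(f(D),3))
t=pickle.load(open("top0.pkl","rb"))
for p in ((490,318),(465,330),(430,235),(480,165)): print(p,[np.round(atz(t,*p,z)) for z in (0,60)])
print(get_joint_torque())
for al in (50,55,60,65):
  for yy in (0,10,26,40,50,60,70):
    a,o=tcp([535,262,6],d(yy),d(al),flip=True);q=ik(list(a),list(o)); print('mat',al,yy,None if q is None else np.round(q,2))
E
```

```text
140 0.925
160 0.862
180 0.799
200 0.736
220 0.674
240 0.612
260 0.551
280 0.491
300 0.447
320 0.405
340 0.365
(490, 318) [array([ 183., -707.,    0.]), array([ 189., -676.,   60.])]
(465, 330) [array([ 148., -626.,    0.]), array([ 156., -598.,   60.])]
(430, 235) [array([ 440., -544.,    0.]), array([ 435., -520.,   60.])]
(480, 165) [array([ 670., -730.,    0.]), array([ 655., -698.,   60.])]
[-2.06107747e-03 -3.68614519e+01  3.47690678e+01  6.93628863e+00
 -4.46492239e-03  9.89795126e-07]
mat 50 0 None
mat 50 10 None
mat 50 26 None
mat 50 40 None
mat 50 50 [ 0.68 -0.71 -0.9  -0.19 -0.7   1.87]
mat 50 60 [ 0.45 -0.49 -0.67 -0.5  -0.85  2.4 ]
mat 50 70 [ 0.3  -0.3  -0.49 -0.65 -1.02  2.74]
mat 55 0 None
mat 55 10 None
mat 55 26 None
mat 55 40 [ 0.88 -0.8  -1.04  0.16 -0.73  1.3 ]
mat 55 50 [ 0.7  -0.65 -0.86 -0.14 -0.77  1.81]
mat 55 60 [ 0.51 -0.47 -0.66 -0.39 -0.88  2.28]
mat 55 70 [ 0.38 -0.31 -0.5  -0.53 -1.01  2.62]
mat 60 0 [ 1.22 -0.53 -1.    0.59 -1.    0.05]
mat 60 10 [ 1.17 -0.65 -1.06  0.55 -0.94  0.29]
mat 60 26 [ 1.04 -0.75 -1.06  0.38 -0.85  0.79]
mat 60 40 [ 0.87 -0.7  -0.95  0.12 -0.81  1.34]
mat 60 50 [ 0.72 -0.59 -0.8  -0.1  -0.84  1.78]
mat 60 60 [ 0.56 -0.44 -0.65 -0.3  -0.92  2.18]
mat 60 70 [ 0.44 -0.3  -0.5  -0.42 -1.02  2.51]
mat 65 0 [ 1.19 -0.48 -0.91  0.48 -1.02  0.16]
mat 65 10 [ 1.14 -0.58 -0.96  0.43 -0.98  0.4 ]
mat 65 26 [ 1.02 -0.65 -0.95  0.29 -0.91  0.87]
mat 65 40 [ 0.86 -0.61 -0.86  0.09 -0.89  1.37]
mat 65 50 [ 0.73 -0.52 -0.75 -0.08 -0.91  1.75]
mat 65 60 [ 0.6  -0.41 -0.62 -0.22 -0.97  2.1 ]
mat 65 70 [ 0.5  -0.28 -0.49 -0.33 -1.05  2.41]
```

```bash
python3 - 2>/dev/null <<'E'
from h import *
from plant import *
d=np.radians
# numeric: around a pose, find twists about TCP-frame lines leaving q1..q3 const: jacobian dq/d(pose)
def J(p,T,e=1e-3):
    q0=np.array(ik(list(p),list(T.as_euler('xyz'))));M=[]
    for i in range(6):
        v=np.zeros(6);v[i]=e
        q=ik(list(p+1000*v[:3]),list((R.from_rotvec(v[3:])*T).as_euler('xyz')));M.append((np.array(q)-q0)/e)
    return np.array(M).T,q0   # dq = M @ [dp(m), dw]
T=toolR(d(-20),d(70),0,True);p=np.array([400.,-300,250])
M,q=J(p,T);Jg=np.linalg.inv(M)
for i in range(6):
    v,w=Jg[:3,i],Jg[3:,i]; pt=p+1000*np.cross(w,v)/(w@w)
    print(i+1,"axis",np.round(w,3),"point",np.round(pt),"in tool",np.round(T.inv().apply(pt-p)),np.round(T.inv().apply(w),2))
print(np.round(q,2))
E
```

```text
1 axis [-0.    -0.001  1.   ] point [  0.  -0. 250.] in tool [-145.  449. -164.] [ 0.   -0.34 -0.94]
2 axis [0.201 0.979 0.   ] point [ -43. -209.  153.] in tool [ 66. 453. -62.] [-0.99  0.14 -0.05]
3 axis [-0.2   -0.979  0.   ] point [-249. -167.  493.] in tool [  97.  533. -453.] [ 0.99 -0.14  0.05]
4 axis [-0.971  0.2   -0.131] point [401. -82. 575.] in tool [-205.  -42. -331.] [ 0.14  0.97 -0.21]
5 axis [-0.207 -0.977  0.051] point [ 289. -259.  576.] in tool [  -0.   -0. -347.] [ 0.99 -0.15 -0.  ]
6 axis [-0.321  0.117  0.94 ] point [ 400. -300.  250.] in tool [ 0. -0. -0.] [ 0.  0. -1.]
[-0.2  -0.55 -0.42  0.05 -1.36  1.42]
```

```bash
cat >> h.py <<'E'
d=np.radians
lo=np.array([-2.56,-1.29,-1.08,-3.29,-2.81,-2.99]);hi=np.array([2.56,2.01,1.49,1.98,-.18,2.99])
BOWL=np.array([506.,-306.2,130])
def pose(cup,C,alpha,gx=-102,flip=True):
    z=np.array([np.cos(alpha),0,-np.sin(alpha)]);x=np.array([0,1.,0])*(-1 if flip else 1);y=np.cross(z,x)
    T=C*R.from_matrix(np.stack([x,y,z],1))
    return np.array(cup)+C.apply([gx,0,58.])+T.apply([0,0,19.]),T
def pourpose(yaw,beta,th,alpha,h=20,back=15,bowl=BOWL,gx=-102):
    u=np.array([np.sin(beta),-np.cos(beta),0]);k=np.cross([0,0,1.],u)
    C=R.from_euler('z',yaw)*R.from_rotvec(th*k)
    uw=R.from_euler('z',yaw).apply(u)
    cup=bowl-back*uw-C.apply(54*u+[0,0,76])
    ph=np.linspace(0,2*np.pi,60);c=np.stack([np.cos(ph),np.sin(ph),0*ph],1)
    pts=C.apply(np.vstack([34*c,54*c+[0,0,76]]))[:,2]
    cup[2]=bowl[2]+h-pts.min()
    p,T=pose(cup,C,alpha,gx); return p,T,cup,C
def wrist(p,T,q):
    p5=p-347*T.apply([0,0,1.]);a=q[5]-np.pi/2
    return p5,p5-197*T.apply([np.cos(a),np.sin(a),0])
E
python3 - 2>/dev/null <<'E'
from h import *
from plant import *
res=[]
for al in (60,70,80,90):
 for be in (0,20,40,60,80):
  for yaw in range(-100,61,20):
   qs=[];zs=[]
   for th in range(0,121,20):
    p,T,_,_=pourpose(d(yaw),d(be),d(th),d(al));q=ik(list(p),list(T.as_euler('xyz')))
    if q is None: break
    qs.append(q);zs.append(min(x[2] for x in wrist(p,T,q)))
   if len(qs)<7: continue
   qs=np.array(qs);st=np.abs(np.diff(qs,axis=0)).max();m=np.minimum(qs-lo,hi-qs).min()
   if st<.8 and m>.1: res.append((min(zs),al,be,yaw,st,m,np.round(qs[0],2).tolist(),np.round(qs[-1],2).tolist()))
res.sort(key=lambda r:-r[0])
for r in res[:25]: print("z %.0f al %d be %d yaw %d st %.2f m %.2f"%r[:6],r[6],r[7])
E
cat > scan.py <<'E'
import warnings;warnings.filterwarnings("ignore")
from h import *
from plant import *
import sys
thm=int(sys.argv[1]);h=float(sys.argv[2]);res=[];gx=float(sys.argv[3])
for al in (60,70,80,90):
 for be in (0,20,40,60,80):
  for yaw in range(-100,61,20):
   qs=[];zs=[]
   for th in np.linspace(0,thm,7):
    p,T,_,_=pourpose(d(yaw),d(be),d(th),d(al),h,gx=gx);q=ik(list(p),list(T.as_euler('xyz')))
    if q is None: break
    qs.append(q);zs.append(min(x[2] for x in wrist(p,T,q)))
   if len(qs)<7: continue
   qs=np.array(qs);st=np.abs(np.diff(qs,axis=0)).max();m=np.minimum(qs-lo,hi-qs).min()
   res.append((min(zs),al,be,yaw,st,m,np.round(qs[0],2).tolist(),np.round(qs[-1],2).tolist()))
res.sort(key=lambda r:-r[0]);print(len(res))
for r in res[:14]: print("z %.0f al %d be %d yaw %d st %.2f m %.2f"%r[:6],r[6],r[7])
E
python3 scan.py 115 20 -102;python3 scan.py 115 60 -102
```

```text
99
z 324 al 60 be 80 yaw -80 st 0.37 m 0.36 [0.44, -0.33, -0.58, 0.51, -1.49, -0.35] [-0.96, 0.65, 0.74, -1.55, -2.45, 0.12]
z 324 al 60 be 80 yaw -60 st 0.59 m 0.09 [0.48, -0.69, -0.81, 0.53, -1.44, -0.02] [-0.89, 0.86, 1.05, -1.78, -2.72, -0.1]
z 324 al 60 be 80 yaw -100 st 0.37 m 0.63 [0.35, -0.02, -0.28, 0.45, -1.59, -0.58] [-1.05, 0.42, 0.42, -1.47, -2.18, 0.21]
z 295 al 60 be 60 yaw -100 st 0.48 m 0.85 [0.31, 0.04, -0.23, 0.46, -1.57, -0.55] [-1.19, -0.02, -0.13, -1.52, -1.81, 0.6]
z 295 al 60 be 60 yaw -80 st 0.42 m 0.56 [0.4, -0.27, -0.52, 0.51, -1.46, -0.33] [-1.12, 0.28, 0.19, -1.49, -2.09, 0.59]
z 295 al 60 be 60 yaw -60 st 0.41 m 0.31 [0.45, -0.61, -0.77, 0.53, -1.4, -0.02] [-1.04, 0.53, 0.52, -1.52, -2.36, 0.52]
z 295 al 60 be 60 yaw -40 st 0.46 m 0.17 [0.41, -0.93, -0.91, 0.47, -1.36, 0.42] [-0.96, 0.76, 0.84, -1.66, -2.62, 0.35]
z 267 al 70 be 80 yaw -60 st 0.60 m 0.06 [0.36, -0.59, -0.66, 0.35, -1.45, 0.13] [-0.93, 0.92, 1.0, -2.03, -2.75, -0.3]
z 267 al 70 be 80 yaw -100 st 0.37 m 0.56 [0.28, -0.04, -0.22, 0.31, -1.55, -0.49] [-1.08, 0.49, 0.41, -1.62, -2.25, 0.19]
z
[... 1602 characters left out ...]
 0.38 m 0.55 [0.28, -0.05, -0.15, 0.31, -1.62, -0.46] [-1.09, 0.45, 0.43, -1.67, -2.26, 0.11]
z 307 al 70 be 80 yaw -80 st 0.39 m 0.30 [0.35, -0.31, -0.39, 0.34, -1.55, -0.19] [-1.01, 0.68, 0.74, -1.81, -2.51, -0.07]
z 284 al 70 be 60 yaw -80 st 0.40 m 0.60 [0.32, -0.25, -0.34, 0.35, -1.53, -0.17] [-1.15, 0.34, 0.24, -1.66, -2.21, 0.5]
z 284 al 70 be 60 yaw -60 st 0.38 m 0.35 [0.35, -0.51, -0.53, 0.34, -1.49, 0.16] [-1.07, 0.58, 0.56, -1.75, -2.46, 0.35]
z 284 al 70 be 60 yaw -40 st 0.51 m 0.10 [0.28, -0.73, -0.64, 0.29, -1.46, 0.59] [-1.01, 0.8, 0.86, -2.01, -2.71, 0.05]
z 284 al 70 be 60 yaw -100 st 0.44 m 0.87 [0.25, 0.01, -0.1, 0.32, -1.61, -0.44] [-1.23, 0.06, -0.08, -1.66, -1.94, 0.57]
```

```bash
cat > chk.py <<'E'
import warnings;warnings.filterwarnings("ignore")
from h import *
from plant import *
Cz=lambda y:R.from_euler('z',d(y))
def show(n,p,T):
    q=ik(list(p),list(T.as_euler('xyz')))
    if q is None: print(n,"None",np.round(p));return
    q=np.array(q);print(n,np.round(p),np.round(q,2),"m %.2f"%np.minimum(q-lo,hi-q).min(),[np.round(x).tolist() for x in wrist(p,T,q)])
CUP=np.array([619.7,-1.6,73])
for al in (60,65,70):
    print(al)
    p,T=pose(CUP,Cz(-17),d(al)); show("grasp",p,T); show("pre",p-120*T.apply([0,0,1.]),T)
    for l in (60,110,130): show("lift%d"%l,p+[0,0,l],T)
    for y in (-17,-50,-80):
        p,T=pose([570,-120,175],Cz(y),d(al));show("mid%d"%y,p,T)
    for th in (0,40,80,120):
        p,T,c,_=pourpose(d(-80),d(60),d(th),d(al));show("pour%d"%th,p,T);print(np.round(c))
    for y in (0,20,40,60):
        p,T=pose([535,262,6],Cz(y),d(al));show("mat%d"%y,p,T); show("up",p+[0,0,110],T);show("retr",p-100*T.apply([0,0,1.]),T)
E
python3 chk.py
```

```text
60
grasp [531.  25. 115.] [ 0.68 -0.59 -0.89  0.51 -1.02  0.38] m 0.19 [[365.0, 76.0, 415.0], [235.0, 192.0, 323.0]]
pre [474.  43. 218.] [ 0.86 -0.78 -0.8   0.49 -1.35  0.35] m 0.28 [[308.0, 94.0, 519.0], [174.0, 205.0, 426.0]]
lift60 [531.  25. 175.] [ 0.69 -0.61 -0.78  0.48 -1.14  0.43] m 0.30 [[365.0, 76.0, 475.0], [242.0, 201.0, 386.0]]
lift110 [531.  25. 225.] [ 0.7  -0.61 -0.69  0.46 -1.22  0.48] m 0.39 [[365.0, 76.0, 525.0], [247.0, 207.0, 438.0]]
lift130 [531.  25. 245.] [ 0.7  -0.6  -0.65  0.46 -1.25  0.49] m 0.43 [[365.0, 76.0, 545.0], [249.0, 209.0, 458.0]]
mid-17 [482. -93. 217.] [ 0.48 -0.81 -0.78  0.38 -1.23  0.73] m 0.30 [[316.0, -42.0, 517.0], [233.0, 121.0, 444.0]]
mid-50 [511. -49. 217.] [ 0.64 -0.49 -0.65  0.53 -1.4  -0.03] m 0.43 [[399.0, 84.0, 517.0], [285.0, 211.0, 419.0]]
mid-80 [554. -29. 217.] [ 0.59 -0.11 -0.33  0.47 -1.58 -0.47] m 0.75 [[524.0, 142.0, 517.0], [409.0, 276.0, 429.0]]
pour0 [ 514. -150.  192.] [ 0.4  -0.27 -0.52  0.51 -1.46 -0.33] m 0.56 [[483.0, 21.0, 492.0], [393.0, 169.0, 399.0]]
[ 530. -241.  150.]
pour40 [ 510. -159.  255.] [-0.02 -0.37 
[... 6719 characters left out ...]
129.0, 259.0, 418.0]]
mat40 [462. 201.  46.] [ 0.85 -0.52 -0.78  0.06 -0.97  1.39] m 0.30 [[371.0, 124.0, 372.0], [221.0, 252.0, 360.0]]
up [462. 201. 156.] [ 0.85 -0.56 -0.6   0.06 -1.19  1.41] m 0.48 [[371.0, 124.0, 482.0], [223.0, 254.0, 471.0]]
retr [436. 179. 140.] [ 0.87 -0.68 -0.7   0.06 -1.21  1.39] m 0.38 [[345.0, 102.0, 466.0], [195.0, 230.0, 454.0]]
mat60 [487. 179.  46.] [ 0.64 -0.36 -0.59 -0.16 -1.02  2.04] m 0.49 [[428.0, 77.0, 372.0], [318.0, 237.0, 403.0]]
up [487. 179. 156.] [ 0.64 -0.42 -0.43 -0.14 -1.23  2.  ] m 0.65 [[428.0, 77.0, 482.0], [312.0, 233.0, 510.0]]
retr [470. 150. 140.] [ 0.6  -0.48 -0.5  -0.16 -1.24  2.04] m 0.58 [[411.0, 47.0, 466.0], [301.0, 208.0, 497.0]]
```

```bash
python3 - <<'E'
from h import *
s=pickle.load(open("scene0.pkl","rb"));w=pickle.load(open("wrist0.pkl","rb"));t=pickle.load(open("top0.pkl","rb"))
def tri(a,b):
    (o1,d1),(o2,d2)=a,b
    A=np.stack([d1,-d2],1);x=np.linalg.lstsq(A,o2-o1,rcond=None)[0];p,q=o1+x[0]*d1,o2+x[1]*d2
    return np.round(p),np.round(q)
print(tri(ray(w,280,150),ray(t,462,330)))
print(tri(ray(w,280,150),ray(s,14,228)))
crop(s,"c5",0,200,120,380,3);crop(t,"c6",400,120,512,384,3)
E
```

```text
(array([ 176., -551.,  151.]), array([ 166., -548.,  150.]))
(array([ 181., -544.,  102.]), array([ 181., -540.,  102.]))
```

View pics/c5.png

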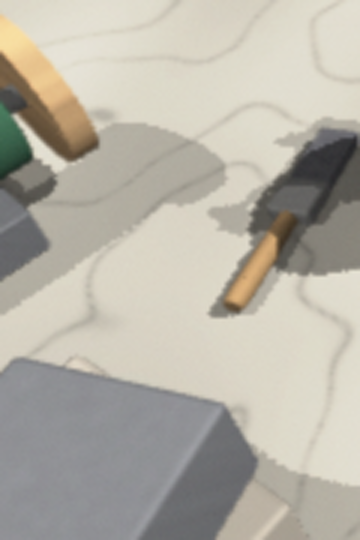

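View pics/c6.png

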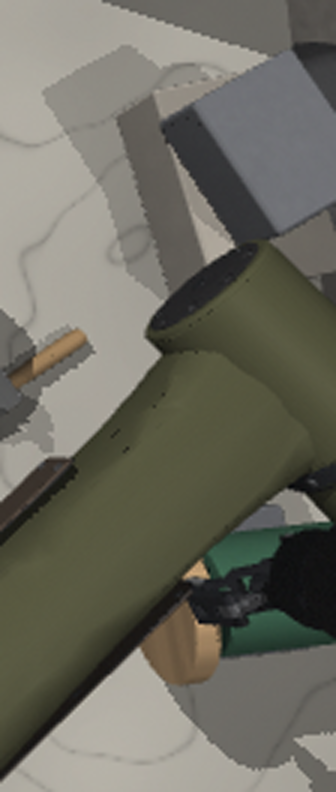

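```bash
cat > s2.py <<'E'
import warnings;warnings.filterwarnings("ignore")
from h import *
from plant import *
for h in (25,):
 for be in (60,70,80,90):
  for yaw in (-100,-80,-60,-50,-40):
   for th in (115,125):
    ms=[];qs=[]
    for t in np.linspace(0,th,8):
     p,T,c,C=pourpose(d(yaw),d(be),d(t),d(65),h);q=ik(list(p),list(T.as_euler('xyz')))
     if q is None: break
     q=np.array(q);qs.append(q);ms.append(np.minimum(q-lo,hi-q).min())
    if len(qs)<8: continue
    print(h,be,yaw,th,"m %.2f st %.2f"%(min(ms),np.abs(np.diff(qs,axis=0)).max()),[np.round(x).tolist() for x in wrist(p,T,q)],np.round(p))
E
python3 s2.py
```

```text
25 60 -100 115 m 0.89 st 0.38 [[190.0, -496.0, 275.0], [199.0, -525.0, 469.0]] [ 463. -284.  293.]
25 60 -100 125 m 0.84 st 0.43 [[180.0, -508.0, 210.0], [171.0, -567.0, 398.0]] [ 448. -302.  286.]
25 60 -80 115 m 0.62 st 0.35 [[274.0, -593.0, 275.0], [285.0, -612.0, 470.0]] [ 458. -300.  293.]
25 60 -80 125 m 0.59 st 0.38 [[268.0, -607.0, 210.0], [262.0, -655.0, 401.0]] [ 450. -322.  286.]
25 60 -60 115 m 0.40 st 0.34 [[386.0, -655.0, 275.0], [383.0, -665.0, 472.0]] [ 459. -316.  293.]
25 60 -60 125 m 0.35 st 0.37 [[386.0, -670.0, 210.0], [361.0, -709.0, 401.0]] [ 459. -340.  286.]
25 60 -50 115 m 0.27 st 0.33 [[448.0, -671.0, 275.0], [429.0, -680.0, 471.0]] [ 462. -324.  293.]
25 60 -50 125 m 0.24 st 0.36 [[451.0, -686.0, 210.0], [407.0, -726.0, 397.0]] [ 466. -348.  286.]
25 60 -40 115 m 0.14 st 0.42 [[512.0, -675.0, 275.0], [470.0, -691.0, 466.0]] [ 465. -332.  293.]
25 60 -40 125 m 0.12 st 0.44 [[518.0, -690.0, 210.0], [446.0, -739.0, 387.0]] [ 473. -354.  286.]
25 70 -100 115 m 0.77 st 0.35 [[256.0, -574.0, 291.0], [269.0, -590.0, 487.0]] [ 472. -302.  299.]
25 70 -100 125 m 0.
[... 951 characters left out ...]
-321.  303.]
25 80 -80 125 m 0.29 st 0.35 [[464.0, -687.0, 233.0], [421.0, -718.0, 423.0]] [ 490. -346.  295.]
25 80 -60 115 m 0.07 st 0.52 [[590.0, -660.0, 301.0], [520.0, -681.0, 484.0]] [ 496. -326.  303.]
25 80 -60 125 m 0.06 st 0.55 [[597.0, -678.0, 233.0], [498.0, -736.0, 393.0]] [ 504. -350.  295.]
25 90 -100 115 m 0.42 st 0.30 [[443.0, -663.0, 304.0], [430.0, -661.0, 501.0]] [ 503. -322.  304.]
25 90 -100 125 m 0.37 st 0.33 [[440.0, -683.0, 236.0], [406.0, -712.0, 428.0]] [ 499. -347.  296.]
25 90 -80 115 m 0.16 st 0.44 [[569.0, -663.0, 304.0], [514.0, -673.0, 493.0]] [ 509. -322.  304.]
25 90 -80 125 m 0.14 st 0.47 [[572.0, -683.0, 236.0], [491.0, -729.0, 409.0]] [ 513. -347.  296.]
```

```bash
cat > go1.py <<'E'
import warnings;warnings.filterwarnings("ignore")
from h import *
from plant import *
CUP=np.array([619.7,-1.6,73])
p,T=pose(CUP,R.from_euler('z',d(-17)),d(65));o=list(T.as_euler('xyz'))
pre=p-120*T.apply([0,0,1.])
goto(list(pre),o)
line_to(list(p-30*T.apply([0,0,1.])),v=120)
print(get_time_s(),get_position(),get_contact_force())
s=snapshot("wrist");pickle.dump(s,open("w1.pkl","wb"));cv2.imwrite("pics/w1.png",s["img"][:,:,::-1])
s=snapshot("scene");pickle.dump(s,open("s1.pkl","wb"));crop(s,"s1",200,80,360,240,4)
E
python3 go1.py
```

```text
3.3583 [517.96830313  29.62381651 141.84254112] [0.03872521 0.03520872 0.4182846 ]
```

View pics/w1.png

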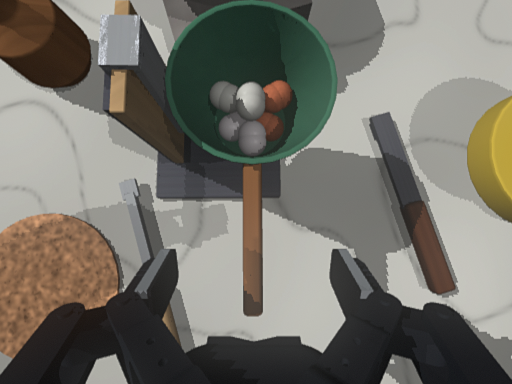

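View pics/s1.png

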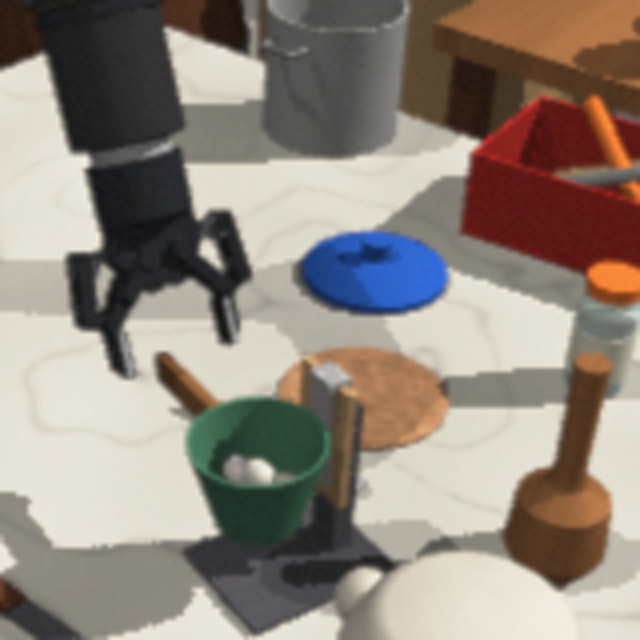

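```bash
cat > go2.py <<'E'
import warnings;warnings.filterwarnings("ignore")
from h import *
from plant import *
CUP=np.array([619.7,-1.6,73])
p,T=pose(CUP,R.from_euler('z',d(-17)),d(65))
line_to(list(p),v=80)
f0=np.array(get_contact_force())
grasp();print("open",get_opening(),get_contact_force())
hold(.2)
line_to(list(p+[0,0,12]),v=50);print(get_contact_force(),get_moment())
line_to(list(p+[0,0,110]),v=100);hold(.2)
print(get_time_s(),get_position(),np.array(get_contact_force())-f0,get_opening())
s=snapshot("wrist");pickle.dump(s,open("w2.pkl","wb"));cv2.imwrite("pics/w2.png",s["img"][:,:,::-1])
s=snapshot("scene");pickle.dump(s,open("s2.pkl","wb"));crop(s,"s2",200,50,360,210,4)
E
python3 go2.py
```

```text
open 11.13186032122803 [-1.45544184  0.83936973  1.52772734]
[ 0.57185142  2.10275361 -2.35226349] [1.05102432 1.55712923 0.39999905]
6.575 [529.67965779  25.76911871 223.17829901] [-0.18916185 -0.02026656 -3.58999087] 11.004061825530018
```

View pics/w2.png

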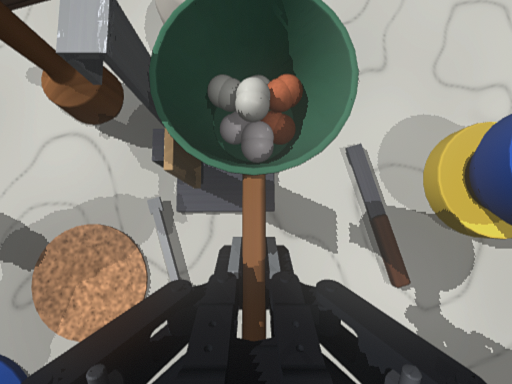

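View pics/s2.png

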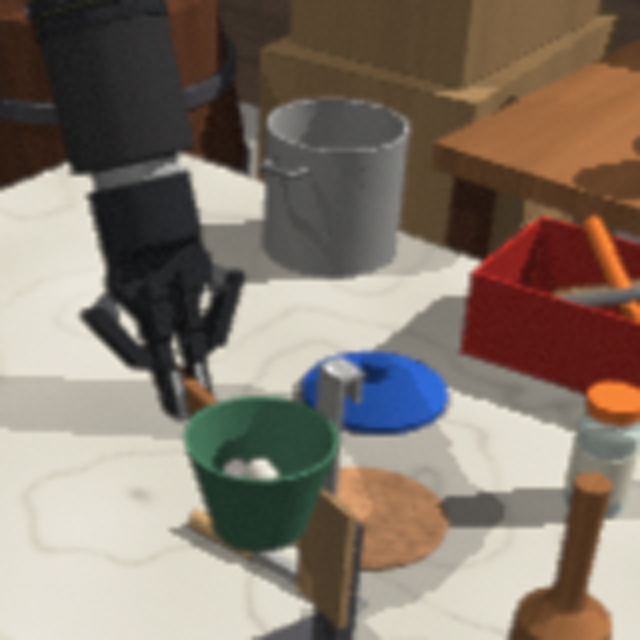

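```bash
cat > go3.py <<'E'
import warnings;warnings.filterwarnings("ignore")
from h import *
from plant import *
for c,y in (([575,-110,182],-45),):
    p,T=pose(c,R.from_euler('z',d(y)),d(65));line_to(list(p),list(T.as_euler('xyz')),v=110)
p,T,c,_=pourpose(d(-80),d(70),0,d(65),30);print(c)
line_to(list(p),list(T.as_euler('xyz')),v=110)
hold(.2)
print(get_time_s(),get_position(),p,get_contact_force())
s=snapshot("top");pickle.dump(s,open("t3.pkl","wb"));crop(s,"t3",270,120,430,280,4)
s=snapshot("wrist");cv2.imwrite("pics/w3.png",s["img"][:,:,::-1])
E
python3 go3.py
```

```text
[ 517.98172426 -238.24826504  160.        ]
8.7833 [ 501.74424907 -145.31858371  201.08333562] [ 501.66396107 -145.70563131  200.78015205] [-0.11161169 -0.12510213 -3.19997879]
```

View pics/t3.png

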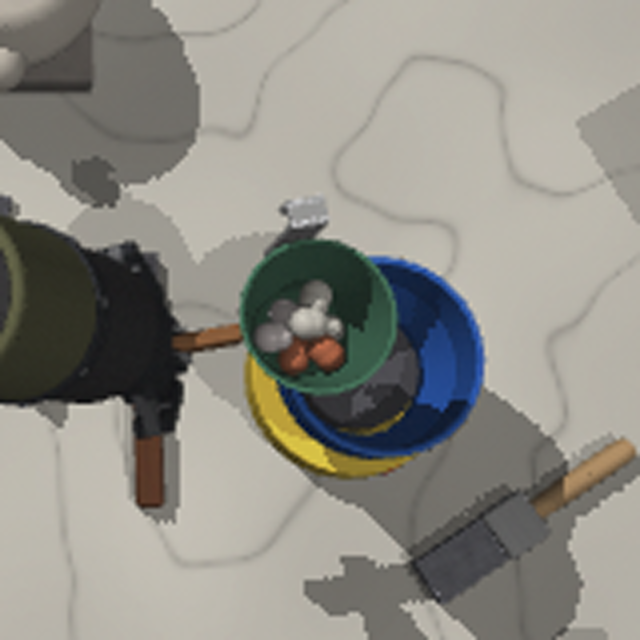

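View pics/w3.png

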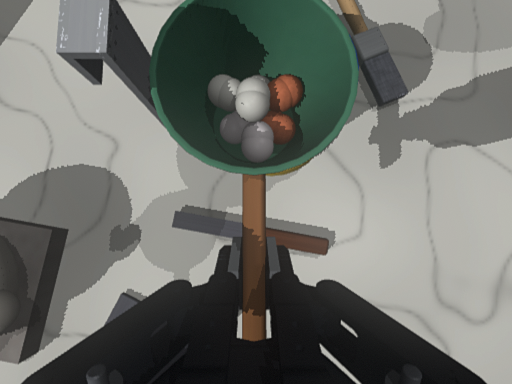

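```bash
cat > pour.py <<'E'
import warnings;warnings.filterwarnings("ignore")
from h import *
from plant import *
import sys
a,b,rate,h0,h1=[float(x) for x in sys.argv[1:6]];tag=sys.argv[6]
n=max(1,int(np.ceil(abs(b-a)/12)))
for th in np.linspace(a,b,n+1)[1:]:
    h=h0+(h1-h0)*(th-a)/(b-a)
    p,T,c,_=pourpose(d(-80),d(70),d(th),d(65),h)
    dist=np.linalg.norm(p-np.array(get_position()));t=d(abs(b-a)/n)/rate
    line_to(list(p),list(T.as_euler('xyz')),v=max(5,dist/t))
hold(.1)
print(get_time_s(),np.array(get_position())-p,get_contact_force(),get_opening())
s=snapshot("scene");crop(s,"ps"+tag,80,60,280,300,3)
s=snapshot("wrist");cv2.imwrite(f"pics/pw{tag}.png",s["img"][:,:,::-1])
s=snapshot("top");pickle.dump(s,open(f"pt{tag}.pkl","wb"));crop(s,"pt"+tag,300,140,440,280,4)
E
python3 pour.py 0 50 0.5 30 25 a
```

```text
11.4167 [-0.01479783  0.80351915 -0.30232828] [-0.17057647  0.66702078 -1.95878247] 11.20174227676819
```

View pics/psa.png

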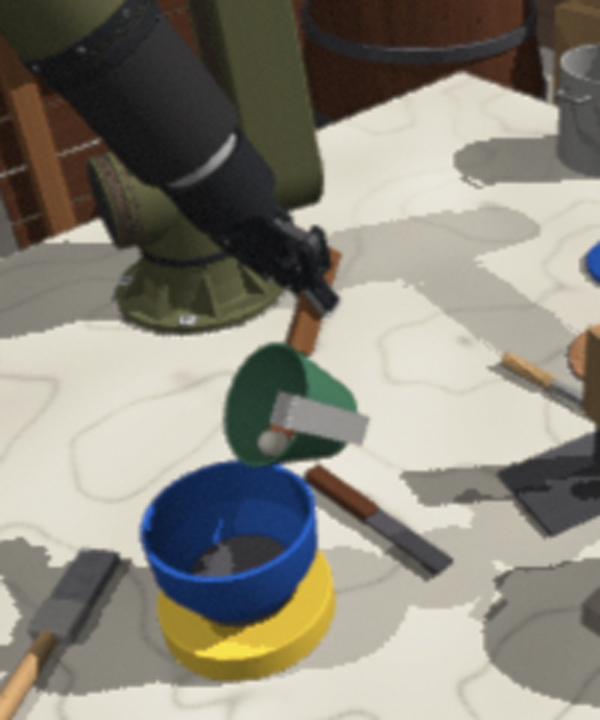

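View pics/pwa.png

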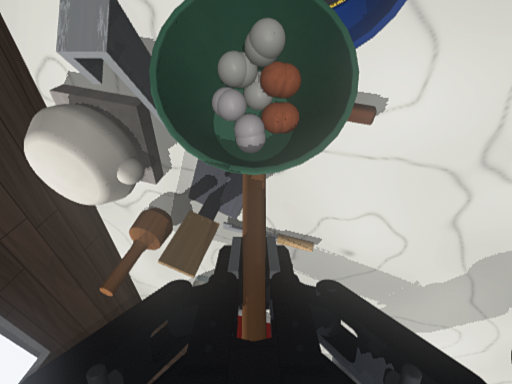

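View pics/pta.png

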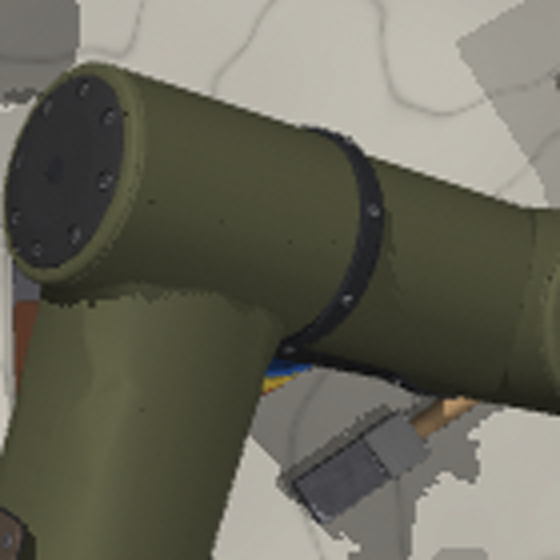

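```bash
python3 - <<'E'
from h import *
s=pickle.load(open("s1.pkl","rb"))
p,T,c,C=pourpose(d(-80),d(70),d(50),d(65),25)
u=np.array([np.sin(d(70)),-np.cos(d(70)),0])
L=c+C.apply(54*u+[0,0,76]);print(L)
f=lambda P:np.round((proj(s,P)-[80,60])*3)
print("lip",f(L),"mouth centre",f(c+C.apply([0,0,76])),"foot c",f(c),"bowl",f(BOWL))
print([f(BOWL+75*np.array(v)) for v in ([1,0,0],[-1,0,0],[0,1,0],[0,-1,0])])
E
```

```text
[ 508.60472267 -291.4278837   188.51957427]
lip [233. 457.] mouth centre [263. 403.] foot c [330. 420.] bowl [228. 514.]
[array([283., 557.]), array([177., 475.]), array([296., 470.]), array([154., 563.])]
```

```bash
python3 pour.py 50 115 0.35 25 22 b
```

```text
15.775 [0.23762528 0.46187144 1.18833901] [ 0.64242885  0.16428789 -1.09241892] 11.132854828762547
```

View pics/psb.png

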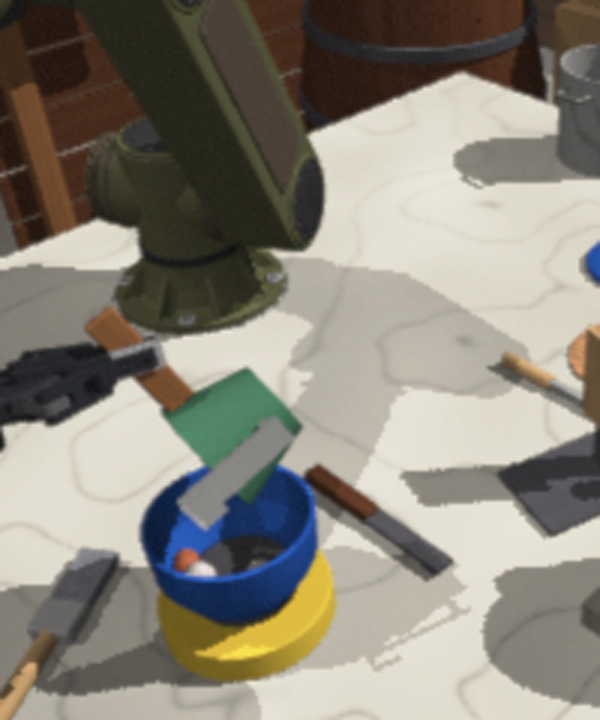

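View pics/pwb.png

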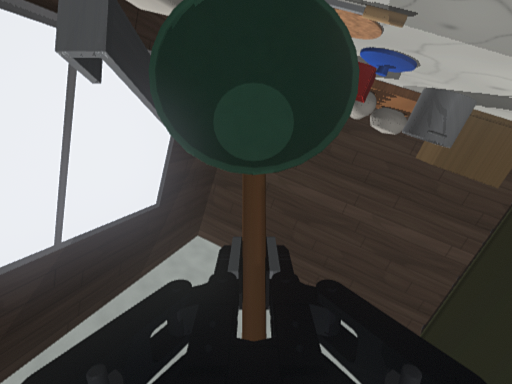

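```bash
python3 pour.py 115 0 0.7 25 40 c; cat > go4.py <<'E'
import warnings;warnings.filterwarnings("ignore")
from h import *
from plant import *
# withdraw from the bowl, level
for c,y in (([560,-110,185],-50),([590,-60,225],-17)):
    p,T=pose(c,R.from_euler('z',d(y)),d(65));line_to(list(p),list(T.as_euler('xyz')),v=120)
print(get_time_s())
s=snapshot("top");pickle.dump(s,open("t4.pkl","wb"));crop(s,"t4",320,160,420,260,6)
E
python3 go4.py
```

```text
20.45 [ 0.55896719 -0.40269048  1.99593024] [ 0.09835889  0.8961096  -0.72826945] 11.23307119851163
22.3833
```

View pics/t4.png

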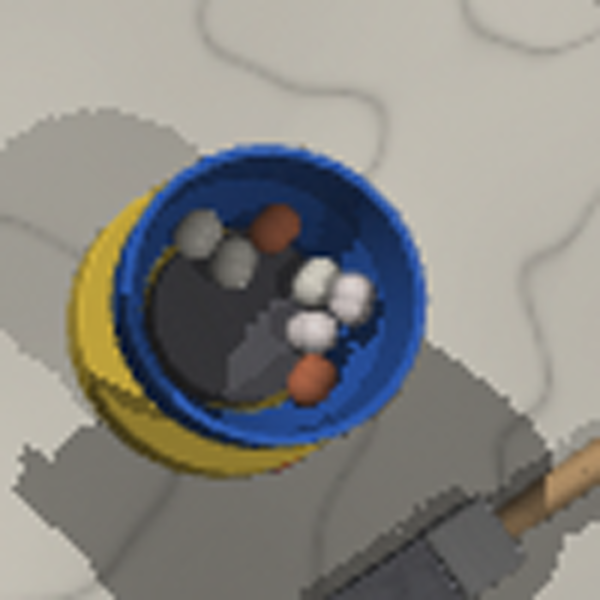

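View pics/pwc.png

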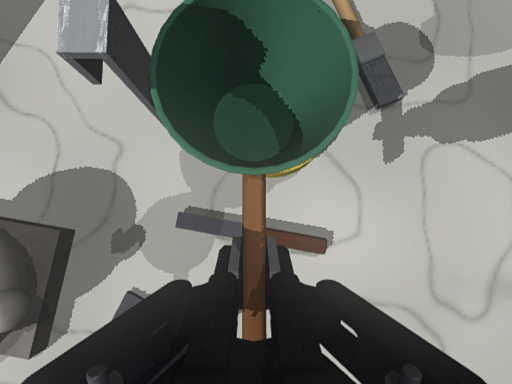

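```bash
cat > go5.py <<'E'
import warnings;warnings.filterwarnings("ignore")
from h import *
from plant import *
for c,y in (([560,80,225],5),([534.8,261.7,130],30),([534.8,261.7,40],30)):
    p,T=pose(c,R.from_euler('z',d(y)),d(65));line_to(list(p),list(T.as_euler('xyz')),v=130)
hold(.2)
print(get_time_s(),get_position()-p,get_contact_force())
s=snapshot("top");pickle.dump(s,open("t5.pkl","wb"));crop(s,"t5",120,140,260,280,5)
s=snapshot("scene");pickle.dump(s,open("s5.pkl","wb"));crop(s,"s5",200,100,340,240,5)
E
python3 go5.py
```

```text
25.9417 [0.29795474 0.37677364 1.07920423] [ 0.37909254 -0.97796035 -0.97917612]
```

View pics/t5.png

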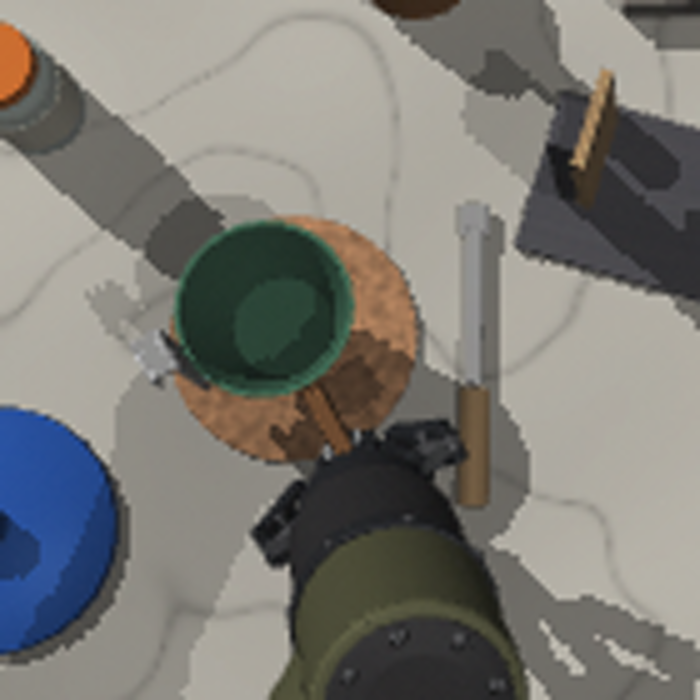

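View pics/s5.png

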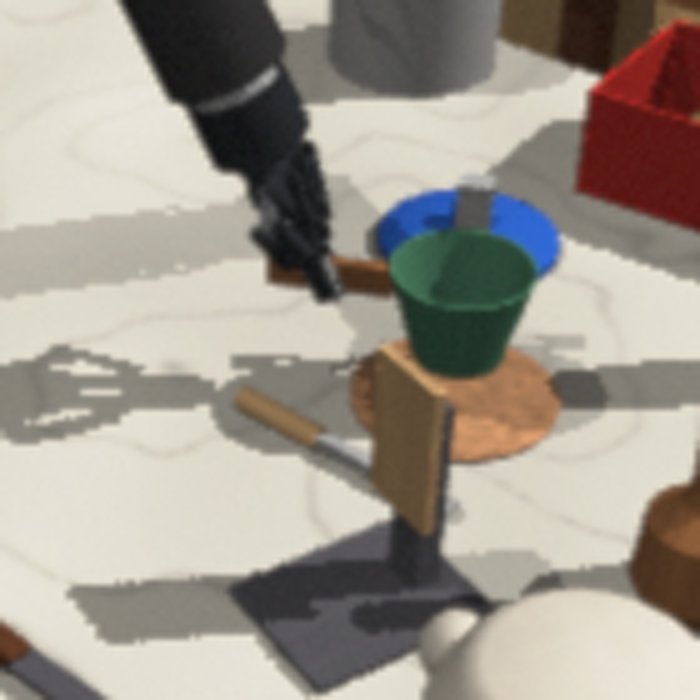

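```bash
cat > go6.py <<'E'
import warnings;warnings.filterwarnings("ignore")
from h import *
from plant import *
t=pickle.load(open("t5.pkl","rb"));print("rim",atz(t,120+(263.5)/5-.5,140+(309)/5-.5,116))
p,T=pose([534.8,261.7,40],R.from_euler('z',d(30)),d(65));o=list(T.as_euler('xyz'))
line_to(list(p-[0,0,26]),o,v=60);hold(.15)
f0=np.array(get_contact_force());print(f0)
z=14
while z>-4:
    z-=1.5
    line_to([p[0],p[1],p[2]+z-40],o,v=15);hold(.05)
    f=np.array(get_contact_force());print(z,np.round(f,2))
    if np.linalg.norm(f-f0)>2.5: break
print(get_time_s(),get_position()-p)
s=snapshot("scene");crop(s,"s6",200,100,340,240,5)
E
python3 go6.py
```

```text
rim [535.40986808 261.7677383  116.        ]
[-0.15386049 -0.08533177 -0.99783668]
12.5 [ 0.11 -0.05 -1.93]
11.0 [-0.97  0.42 -2.23]
9.5 [ 0.09 -0.35 -1.35]
8.0 [-0.25 -0.79 -2.06]
6.5 [-0.33  0.25 -1.75]
5.0 [-0.92 -0.24 -1.11]
3.5 [ 0.3   0.63 -0.51]
2.0 [-1.38 -1.55  4.23]
29.175 [  0.63632005   0.46482732 -36.63294441]
```

View pics/s6.png

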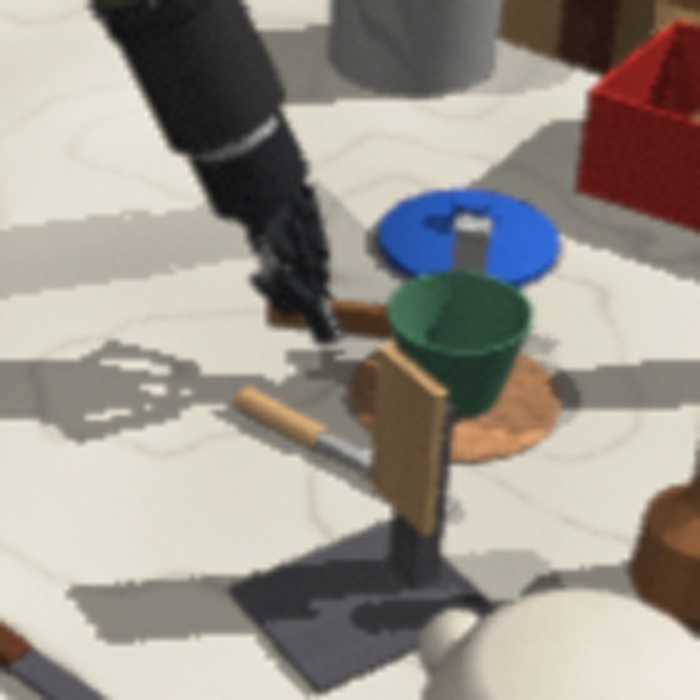

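```bash
cat > go7.py <<'E'
import warnings;warnings.filterwarnings("ignore")
from h import *
from plant import *
gripper_open();hold(.3)
print(get_opening(),get_contact_force())
p=np.array(get_position());T=R.from_euler('xyz',get_orientation())
line_to(list(p-60*T.apply([0,0,1.])),v=60);line_to(list(p-110*T.apply([0,0,1.])+[-15,-10,60]),v=120);hold(.5)
print(get_time_s(),get_contact_force())
s=snapshot("top");pickle.dump(s,open("t7.pkl","wb"));cv2.imwrite("pics/t7.png",s["img"][:,:,::-1]);crop(s,"t7c",120,140,260,280,5)
s=snapshot("scene");pickle.dump(s,open("s7.pkl","wb"));cv2.imwrite("pics/s7.png",s["img"][:,:,::-1]);crop(s,"s7c",220,120,340,240,5)
E
python3 go7.py
```

```text
85.56772220025316 [-0.49511509  0.77586883 -0.52791573]
32.9667 [-0.79418717  0.29010803  0.12748365]
```

View pics/t7.png

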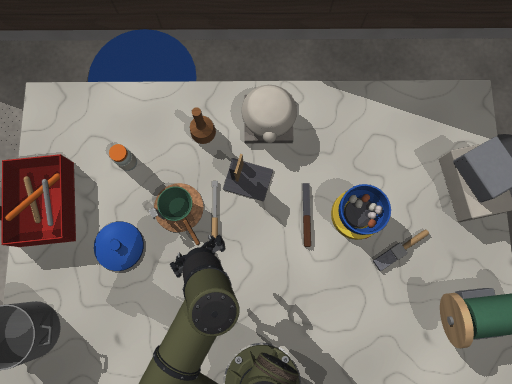

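View pics/s7c.png

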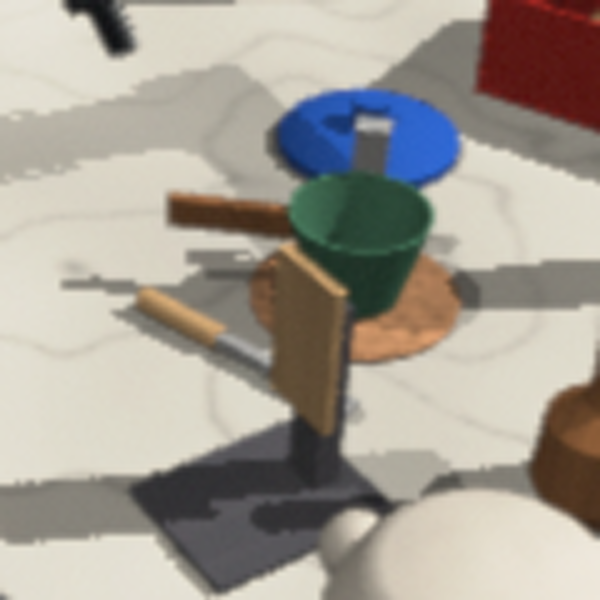

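View pics/t7c.png

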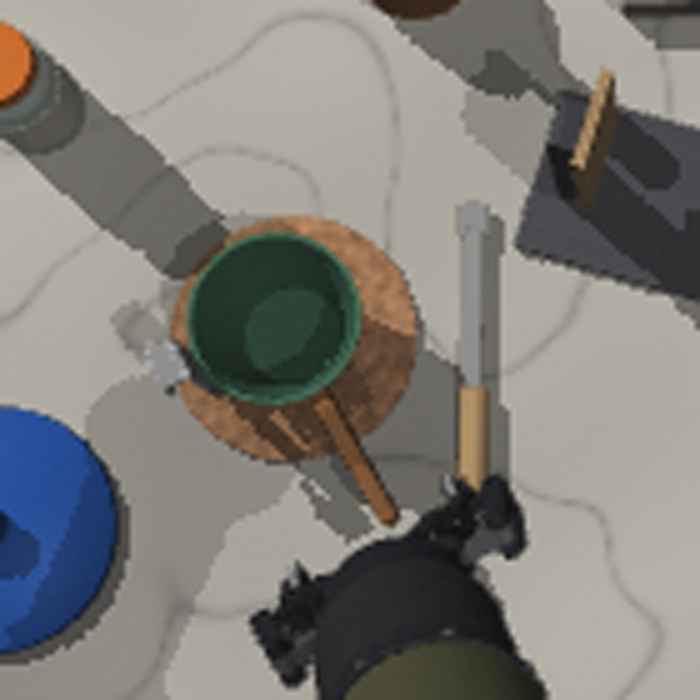

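```bash
python3 - <<'E'
from h import *
from plant import *
t=pickle.load(open("t7.pkl","rb"));s=pickle.load(open("s7.pkl","rb"))
print(atz(t,120+275/5-.5,140+318.5/5-.5,80), atz(s,220+361/5-.5,120+218/5-.5,80),get_position())
hand_in();print(get_time_s())
E
```

```text
[535.70266747 261.2771376   80.        ] [540.86908681 253.46959572  80.        ] [398.1490523  181.4720768  202.43238078]
the job is handed in; nothing more can be done
the job is handed in; nothing more can be done
```

I did the whole job and handed it in at about 33 s of the 58 s allowed. No verdict was reported.

- **Lift:** I gripped the cup by its handle, raised it 110 mm straight up off the hook, and carried it level to the tumbler. The full cup stayed level and did not slip in the grip.
- **Pour:** I tipped the cup to 115° over the bowl. Afterwards the top picture showed all seven pebbles in the bowl, and the wrist picture showed the cup empty.
- **Set down:** I lowered the cup onto the mat until I felt contact, about 4 N, then let go and backed the arm off along the tool axis.

**Last checks:**
- **Cup position:** The top camera puts the cup's rim centre at (535.7, 261.3) and the mat's at (534.8, 261.7), about 1 mm apart. The scene camera disagrees and gives (540.9, 253.5), about 10 mm off. That reading was rougher, and both are well within the 50 mm limit.
- **Cup standing:** It looks upright and at rest on the mat. I judged this by eye and did not measure the angle.
- **Bystanders:** In the last pictures the chisel, rasp, mallet, brush, lid and jar look unmoved. The hand hid part of the chisel's handle from above, but the scene view shows the chisel in place.
- **Contact:** The arm is clear of everything. The last force reading was under 1 N, which is within the sensor's noise.

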